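# Pop open the oblong jewellery case

### The arm

A 6-joint arm with a two-finger parallel gripper is mounted at the origin on the work surface. World frame = base frame: x ahead of the robot, y to its left, z up, the work surface at z = 0. Lengths are in m, angles in rad, forces in N, time in s.
With the tool pointing down it reaches from about 0.35 to 0.85 m from the base axis. Payload 8.1 kg.
Tool frame: the origin (TCP) lies at the very end of the fingers, on their centre line; the grasp point (between the pads) lies 19 mm behind it; z points along the fingers, y is the line along which they close (so a half turn about z gives the same grasp; the last joint's range is limited). The gripper opens to 93 mm and grips with 3 to 60 N. Pads are 15 mm wide; open, the fingers measure 128 mm over their backs; the gripper's body (75 mm by 188 mm) begins 65 mm behind the grasp point.
Start: joints at [-1.187, 0.13, 1.488, -0, 1.523, -0.085], TCP at [0.271, -0.535, 0.181] pointing down, gripper open.
Joint ranges: [-2.96, 2.96], [-0.89, 2.26], [0.02, 2.5], [-1.34, 4.48], [0, 2.73], [-2.66, 2.66]. Speed limits (rad/s): [2.39, 2.39, 2.79, 3.14, 3.14, 3.14].

### API

Orientations are given as a rotation vector (axis times angle).
In Python, from plant import robot gives the robot as it stands. The module is installed in compiled form; this text tells all that it offers.
- The arm moves only by the tool play_rows, never from a script. Its argument "increments" is text: rows parted by semicolons, each of 5 numbers parted by spaces: the shift along the tool's x, y, z in mm, then the turn about the tool's z in degrees, then the closure, from -1 (fully open) to 1 (shut). In form: dx dy dz yaw claw; .... A call has 1 to 20 rows; each row is the pose to reach, as a shift and turn from the pose commanded when the call began, along the tool's axes at that moment; what a row does not reach only later rows make up. A row lasts 1/10 s, in which the tool goes at most 50 mm and 8.59 degrees, less where a joint would pass 70% of its speed; a pose out of reach is approached as far as the arm can. A call with a gripper value outside its range is refused whole. The fingers move at their own pace and stop on an object; "force" is the grip in N (left out, the last holds). Time passes only in rows, so rows that repeat a pose let the fingers close. It gives the time, the measured TCP pose, the force, the opening and the grip force at its end, in the units of the state.
- robot.read_state(): the state, without advancing time (a new reading comes with each control period).
- robot.read_camera(name): name is "scene" or "top" or "wrist"; returns the picture (480x640x3 uint8, blue, green, red); there is no depth.
- robot.calibration(name): a dict with "vertical_fov" (degrees; the focal length in pixels is half the picture's height over the tangent of half this angle, whatever the lens; pixels are square), "cx", "cy" (the principal point, pixels), "rvec" (rotation vector, rad) and "tvec" (3), from world to camera coordinates, as OpenCV has them. Camera axes: x right, y down, z forward; pixel columns grow to the right and rows downward; lengths in m; the calibration is good to about 2 mm. The wrist camera is an equidistant fisheye: a pixel r from the principal point sees the ray r / f radians off the axis. A picture is of the moment at which its call begins: read the wrist's pose just before it. calibration takes no time and is no camera call; for the wrist camera it gives the pose at the moment of the call.
- robot.close_job(): hands the job in; it is judged then, once.
Trained networks look in the newest picture that a camera, given by its name, has taken for a name from the list of things; names that differ only in an ending like _2 or _b are one class to them, and where a whole thing is asked for, a point or a joint stands for the part that bears it (a point fixed in the world has none). Each returns a list of dicts, best first, with "conf" (0 to 1); they miss things now and then, are a little off and sometimes report something else, mostly with a low value. They report only what shows in the picture. A call takes as long as a camera call.
- robot.recognise(camera, query): "centre" ([x, y, z] in m, in world coordinates, good to about 4 mm: the middle of the surface that is visible of it).
- robot.regions_of(camera, query): "pixels" (480x640 bool, what is visible of it).
- robot.landmark_of(camera, query): "centre" ([x, y, z] in m, in world coordinates, good to about 4 mm: a listed point, or the origin of a listed thing).
The state is a dict: "t": time; "q": joint angles; "dq": joint speeds; "joint_torque": joint torques, N m; "tool_pos": TCP position; "orientation": TCP orientation; "force": force on the tool from outside, world axes, zero at the start; "wrist_torque": the same for the moment, N m; "opening": finger opening in m; "gripper_force": force on a finger pad.
Only numpy, scipy, OpenCV 4.12 (cv2) and the standard library are available. Lean on these libraries where they do the work, as an engineer would, in place of code of your own. Each camera call takes 0.05 s, during which the arm holds its last target. There are 200 camera calls.

### The job

A customer at the jewellery stall wants to see into the oblong display case. With shut fingertips, press the front edge of its lid down once until the push-push latch lets go, take the fingers away so that the lid pops up, and see that it stays open by itself. Do not push it back down, and leave the two square cases as they are and everything else where it stands; nothing is to be gripped or lifted.

Things in the scene. Friction and masses are not known exactly. Their poses are not given: they have to be found in the camera images.
- case_long: The case to open: a fixed oblong wooden display case, 90 mm deep (its x) by 170 mm wide (its y), walls 6 mm thick and 60 mm high, the only case clearly wider than deep. Origin: centre of its underside on the table. Its +x points from its front to its hinge side; the front side, with the latch, faces roughly to the robot.
- case_long_press (a point): Where to press: on top of the oblong case's lid, in the middle of its front edge, on a 14 x 40 mm brass finger plate, 14 mm behind the lid's front edge. It moves with the lid. With the lid shut it lies 65.5 mm above the table, 5 mm higher than the rim of the case, about 29 mm in front of the case's centre. The lid is 155 mm wide and 75 mm long and lies between the walls.
- case_long_hinge (a point): Middle of the lid's hinge, at the case's far (+x) side, 61 mm above the table; the hinge line runs along the case's y.
- case_long_lid (a joint): Angle of the oblong case's lid in rad: 0 shut and latched (it sits within 0.01 of it), -0.06 pressed right down to its stop (about 4 mm at the front edge), 0.85 popped fully open, front edge up. It is a sprung push-push latch without a knob: pressing the front edge down about half of that travel or more (2 to 4 N) and letting go releases the lid, which rises by itself in about a second with 2 to 3 N, then stays up. Pressing it down again would latch it shut again.
- case_big: A fixed large square case, 120 x 120 mm, 60 mm high, of the same make, shut at the start. Origin: centre of its underside; front side -x.
- case_big_lid (a joint): Angle of the large square case's lid in rad: 0 shut, negative pressed, 0.85 open.
- case_small: A fixed small square case, 80 x 80 mm, 60 mm high, of the same make, lid already standing open at the start, its edge then about 107 mm above the table. Origin: centre of its underside; front side -x.
- case_small_lid (a joint): Angle of the small square case's lid in rad: 0 shut, 0.85 open.
- bangle_mid (a point): Middle of a loose bystander: brass bangle, 68 mm across and 14 mm high, lying flat just in front of the oblong case. Leave it alone.
- gift_box_mid (a point): Middle of a loose bystander: cardboard gift box 45 x 45 x 36 mm, in front of the large square case. Leave it alone.
- bead_jar_mid (a point): Middle of a loose bystander: green glass jar with metal cap, 38 mm across, 58 mm high. Leave it alone.
- loupe_mid (a point): Middle of a loose bystander: black loupe, 38 mm across, 38 mm high, standing. Leave it alone.
- screwdriver_mid (a point): Middle of a loose bystander: screwdriver with wooden handle, 150 mm long, lying. Leave it alone.
- wire_spool_mid (a point): Middle of a loose bystander: copper-coloured spool, 52 mm across, 36 mm high, standing. Leave it alone.
- bead_tray_mid (a point): Middle of a loose bystander: divided wooden tray 100 x 200 x 22 mm. Leave it alone.

How it is judged:
On the way, in this order (a step that is already met when the one before it is completed fails the run):
1. the lid of the oblong case is pressed down with the fingers (below -0.02 rad) (value of joint case_long_lid below -0.02 rad and contact force between the fingers and case_long above 0.5 N).
2. the lid has popped up past 0.7 rad and stays there a full second with the robot off the case (value of joint case_long_lid above 0.7 rad and contact force between each of the arm, the fingers and case_long below 0.1 N), for 1 s.
At the end, for the whole second after the job is handed in: The oblong case's lid stands open by itself (over 0.7 rad) and at rest; the large square case is still shut (-0.02 to 0.05 rad), the small one still open (over 0.5 rad); every loose thing is within 25 mm of where it stood (value of joint case_long_lid above 0.7 rad and velocity of joint case_long_lid between -0.05 and 0.05 rad/s and value of joint case_big_lid between -0.02 and 0.05 rad and value of joint case_small_lid above 0.5 rad and distance of each of bangle_mid, gift_box_mid, bead_jar_mid, loupe_mid, screwdriver_mid, wire_spool_mid, bead_tray_mid from where it was at the start of the episode below 0.025 m); the robot touches nothing.
It fails at once if the popped lid is pushed back down (a second press) (value of joint case_long_lid between 0.15 and 0.75 rad and velocity of joint case_long_lid below -0.1 rad/s).
It fails at once if the lid of a square case is pressed, opened or pushed shut (not (value of joint case_big_lid between -0.02 and 0.05 rad and value of joint case_small_lid above 0.5 rad)).
It fails at once if a loose thing is lifted, carried or pushed away (more than 25 mm) (not (distance of each of bangle_mid, gift_box_mid, bead_jar_mid, loupe_mid, screwdriver_mid, wire_spool_mid, bead_tray_mid from where it was at the start of the episode below 0.025 m)).
It also fails if it takes over 32 s, if anything falls off the work surface, if the arm or the gripper's body presses on something with over 40 N, if the wrist force passes 120 N, or if a joint passes its speed limit or range.

## Working session

There is one attempt and no reset: what is moved stays moved. The work goes in short steps, Python scripts to look and compute and a tool call to move; the robot and the scene stay as the last step left them, time stands still between calls to the robot, and variables do not carry over. Pictures are saved under pics/ and viewed, at most 12 in all, crops included, and the job is handed in when it is done.

Besides the shell and the picture viewer there is one more tool, called by a JSON object that holds its "op" and its "data". play_rows: Moves the arm, as the interface text tells. Its arguments: {"type":"object","properties":{"increments":{"type":"string"},"force":{"type":"number"}},"required":["increments"]}

```bash
mkdir -p pics; python3 - <<'E'
from plant import robot
import cv2
s=robot.read_state();print(s['t'],s['tool_pos'],s['orientation'],s['opening'])
for c in ['scene','top']:
    cv2.imwrite(f'pics/{c}0.png',robot.read_camera(c))
    for n in ['case_long_press','case_long','case_long_hinge','case_big','case_small','bangle_mid','bead_jar_mid']:
        r=robot.landmark_of(c,n)
        print(c,n,[(list(map(lambda v:round(float(v),3),d['centre'])),round(d['conf'],2)) for d in r[:2]])
E
```

```text
0.0 [ 0.27085909 -0.5346629   0.18039127] [-3.05391502e+00 -7.29171131e-01  4.06667371e-04] 0.09314837876636141
scene case_long_press [([0.541, 0.271, 0.065], 0.95), ([0.749, 0.198, 0.015], 0.24)]
scene case_long [([0.566, 0.268, 0.004], 0.93)]
scene case_long_hinge [([0.602, 0.272, 0.063], 0.74)]
scene case_big [([0.487, -0.003, 0.003], 0.61)]
scene case_small [([0.588, -0.3, 0.001], 0.86)]
scene bangle_mid [([0.472, 0.285, 0.005], 0.83)]
scene bead_jar_mid [([0.518, -0.145, 0.026], 0.93)]
top case_long_press [([0.545, 0.275, 0.061], 0.67)]
top case_long [([0.565, 0.277, -0.003], 0.77)]
top case_long_hinge [([0.602, 0.277, 0.056], 0.63)]
top case_big [([0.492, -0.01, -0.001], 0.8), ([0.795, -0.015, 0.015], 0.68)]
top case_small [([0.595, -0.297, 0.0], 0.72)]
top bangle_mid [([0.469, 0.284, 0.006], 0.86)]
top bead_jar_mid [([0.514, -0.144, 0.027], 0.67)]
```

View pics/top0.png

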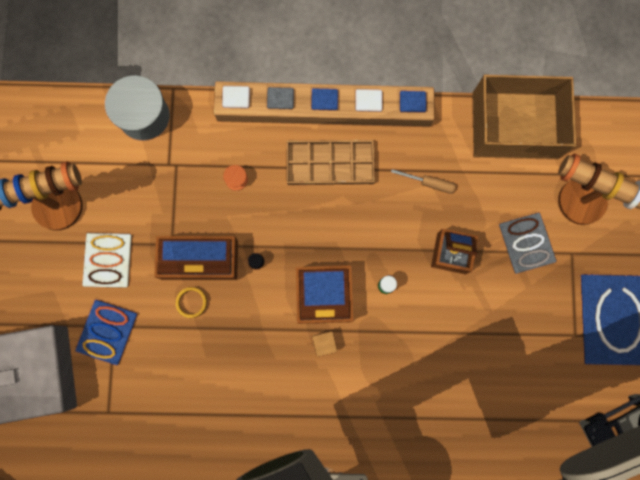

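View pics/scene0.png

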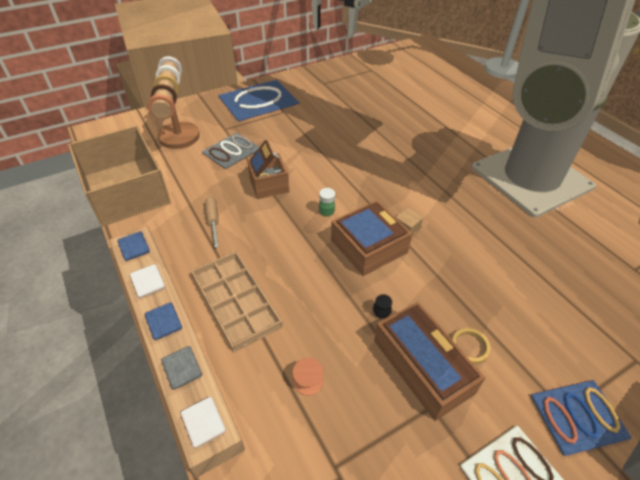

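The top view shows the oblong case at about (195,257), with its brass plate at (194,268) and nearly square to the axes. The bangle is in front of it at (191,302). The plate is at about (0.543, 0.274). I'll move above it with the fingers shut.

{"op": "play_rows", "data": {"increments": "45 -45 -10 4 1;90 -90 -20 8 1;125 -125 -20 12 1;160 -160 -20 16 1;195 -195 -20 20 1;230 -230 -20 24 1;265 -265 -20 27 1;300 -300 -20 27 1;335 -335 -20 27 1;370 -370 -20 27 1;405 -405 -20 27 1;440 -440 -20 27 1;475 -475 -20 27 1;510 -510 -20 27 1;545 -545 -20 27 1;575 -570 -20 27 1;595 -590 -20 27 1;606 -600 -20 27 1;606 -600 -20 27 1;606 -600 -20 27 1"}}

```text
t: 2.8
tool_pos: [0.5404, 0.2735, 0.2011]
orientation: [3.141, -0.003, -0.001]
force: [0.2, -0.0, -0.8]
opening: 0.0004
gripper_force: 0.0
```

```bash
python3 - <<'E'
from plant import robot
import cv2
s=robot.read_state();print(s['t'],s['tool_pos'],s['orientation'],s['opening'],s['force'])
for c in ['wrist','top','scene']:
    cv2.imwrite(f'pics/{c}1.png',robot.read_camera(c))
    for n in ['case_long_press','case_long','case_long_hinge']:
        r=robot.landmark_of(c,n)
        print(c,n,[(list(map(lambda v:round(float(v),3),d['centre'])),round(d['conf'],2)) for d in r[:2]])
E
```

```text
2.8 [0.54038498 0.27350975 0.20113265] [ 3.14095826e+00 -2.92392755e-03 -9.22954218e-04] 0.0003561784789465309 [ 0.16090764 -0.02116078 -0.82780905]
wrist case_long_press [([0.54, 0.273, 0.064], 0.55)]
wrist case_long [([0.559, 0.27, 0.004], 0.63)]
wrist case_long_hinge [([0.603, 0.274, 0.064], 0.7)]
top case_long_press [([0.546, 0.272, 0.063], 0.9)]
top case_long [([0.564, 0.275, -0.002], 0.88)]
top case_long_hinge [([0.601, 0.279, 0.061], 0.9)]
scene case_long_press [([0.543, 0.272, 0.071], 0.69)]
scene case_long [([0.562, 0.269, 0.005], 0.92)]
scene case_long_hinge [([0.602, 0.273, 0.064], 0.9)]
```

View pics/wrist1.png

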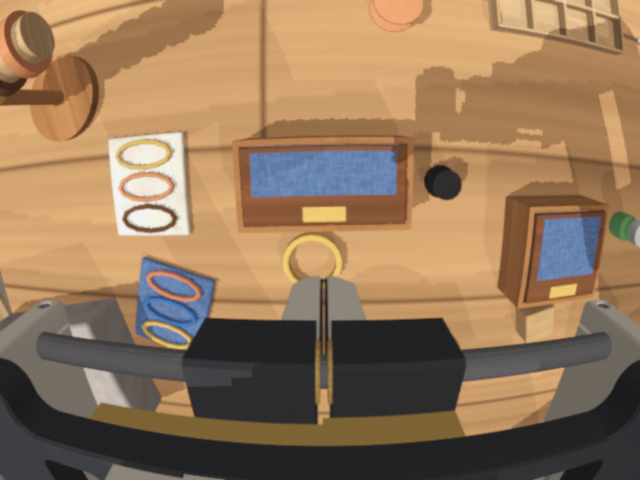

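The wrist view shows the plate at (324,214), straight ahead of the closed fingers, and the fingers clear the bangle. The estimates agree with the TCP to within 3 mm. I'll descend and stop just above the lid.

{"op": "play_rows", "data": {"increments": "1 0 40 0 1;1 0 80 0 1;1 0 110 0 1;1 0 125 0 1;1 0 130 0 1;1 0 132 0 1;1 0 134 0 1;1 0 135 0 1;1 0 136 0 1;1 0 136 0 1"}}

```text
t: 4.4
tool_pos: [0.542, 0.274, 0.0661]
orientation: [-3.141, 0.004, -0.001]
force: [-0.8, -0.0, 0.0]
opening: 0.0004
gripper_force: 0.0
```

{"op": "play_rows", "data": {"increments": "0 0 1 0 1;0 0 2 0 1;0 0 2.5 0 1;0 0 3 0 1;0 0 3 0 1;0 0 3 0 1"}}

```text
t: 5.0
tool_pos: [0.5416, 0.2738, 0.0624]
orientation: [3.142, -0.004, -0.0]
force: [-0.9, -0.2, 0.1]
opening: 0.0003
gripper_force: 0.0
```

{"op": "play_rows", "data": {"increments": "0 0 0.5 0 1;0 0 0.5 0 1;0 0 0.5 0 1"}}

```text
t: 5.3
tool_pos: [0.5416, 0.2738, 0.0619]
orientation: [-3.142, 0.004, -0.0]
force: [0.8, -0.3, -0.2]
opening: 0.0006
gripper_force: 0.0
```

```bash
python3 - <<'E'
from plant import robot
import cv2,numpy as np
im=robot.read_camera('wrist')
for i in range(5):
    s=robot.read_state();print(s['t'],s['tool_pos'],s['force'],s['wrist_torque']);robot.read_camera('wrist')
cv2.imwrite('pics/w2.png',im)
E
```

```text
5.35 [0.54162962 0.27379061 0.06194251] [0.09330752 0.24646228 1.32092934] [0.00822931 0.00095322 0.05326287]
5.4 [0.54165436 0.27379898 0.06195605] [0.60712552 0.6037103  0.08530473] [ 0.02954305  0.07997207 -0.02890802]
5.45 [0.54164934 0.27379568 0.06196129] [-0.00599796 -0.09834566 -0.06829968] [0.02598721 0.02795767 0.03671992]
5.5 [0.54164184 0.27380503 0.06193333] [ 0.29078455  0.12695455 -0.38809804] [ 0.0736609  -0.00269045 -0.02461172]
5.55 [0.54165596 0.27380664 0.06194536] [0.34814358 1.06825638 0.30017081] [ 0.03915682  0.02111359 -0.02951097]
```

View pics/w2.png

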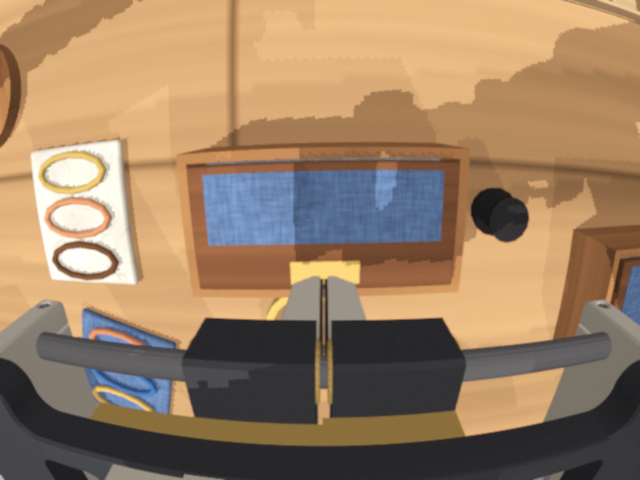

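The tip is over the plate, which still shows at (324,272), and there is no clear contact force. I'll go down in small steps.

{"op": "play_rows", "data": {"increments": "0 0 0.5 0 1;0 0 1 0 1;0 0 1 0 1"}}

```text
t: 5.9
tool_pos: [0.5415, 0.2738, 0.0608]
orientation: [3.141, -0.004, -0.0]
force: [0.2, 0.8, -0.7]
opening: 0.0004
gripper_force: 0.0
```

```bash
cat > f.py <<'E'
from plant import robot
import numpy as np
F=[]
for i in range(5):
    s=robot.read_state();F.append(s['force']);robot.read_camera('wrist')
print(s['t'],s['tool_pos'],np.mean(F,0))
E
python3 f.py
```

```text
6.1 [0.54168396 0.27383807 0.06096903] [ 0.08897234  0.19037645 -0.14369346]
```

```bash
python3 - <<'E'
from plant import robot
import cv2,numpy as np
im=robot.read_camera('scene');k=robot.calibration('scene')
f=240/np.tan(np.radians(k['vertical_fov']/2));K=np.array([[f,0,k['cx']],[0,f,k['cy']],[0,0,1]])
p=robot.read_state()['tool_pos'];u=cv2.projectPoints(np.array([p]),np.array(k['rvec']),np.array(k['tvec']),K,None)[0].ravel();print(u)
x,y=map(int,u);print(x-60,y-45)
c=im[max(0,y-45):y+45,x-60:x+60];cv2.imwrite('pics/c1.png',cv2.resize(c,None,fx=6,fy=6,interpolation=2))
E
```

```text
[438.96921531 343.21207736]
378 298
```

View pics/c1.png

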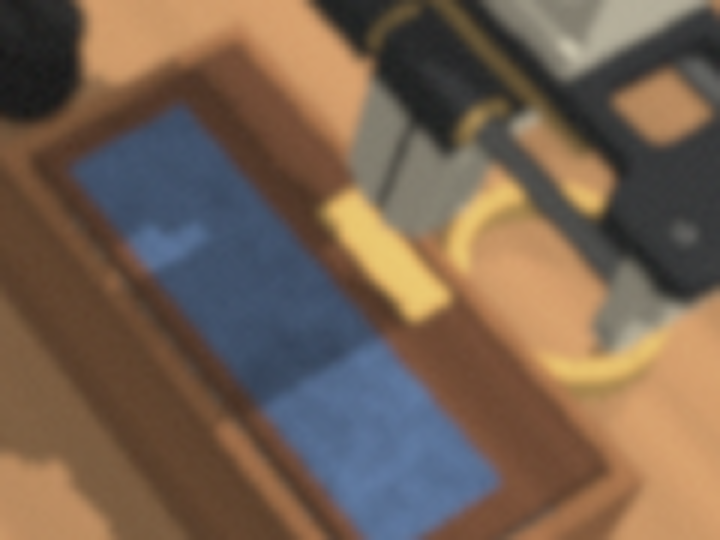

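```bash
python3 - <<'E'
from plant import robot
import cv2,numpy as np
out=[]
p=np.array(robot.read_state()['tool_pos'])
for c in ['scene','top']:
    im=robot.read_camera(c);k=robot.calibration(c)
    f=240/np.tan(np.radians(k['vertical_fov']/2));K=np.array([[f,0,k['cx']],[0,f,k['cy']],[0,0,1]])
    P=np.array([p,p+[.02,0,0],p+[0,.02,0],p+[0,0,.02]])
    u=cv2.projectPoints(P,np.array(k['rvec']),np.array(k['tvec']),K,None)[0][:,0];print(c,u.round(1))
    x,y=map(int,u[0]);o=np.array([x-25,y-37])
    im=cv2.resize(im[o[1]:o[1]+75,o[0]:o[0]+50],None,fx=8,fy=8,interpolation=2)
    for i,col in zip([1,2,3],[(0,0,255),(0,255,0),(255,0,255)]): cv2.line(im,tuple(((u[0]-o+.5)*8).astype(int)),tuple(((u[i]-o+.5)*8).astype(int)),col,1)
    out.append(im)
cv2.imwrite('pics/c2.png',np.hstack(out))
k=robot.calibration('wrist');f=240/np.tan(np.radians(k['vertical_fov']/2))
for d in ([0,0,0],[0,0,.02],[.02,0,0]):
    X=cv2.Rodrigues(np.array(k['rvec']))[0]@(p+d)+np.ravel(k['tvec']);r=np.hypot(*X[:2]);t=np.arctan2(r,X[2]);print('wrist',k['cx']+f*t*X[0]/r,k['cy']+f*t*X[1]/r)
E
```

```text
scene [[439.  343.2]
 [429.6 348.5]
 [446.8 352.6]
 [441.4 337. ]]
top [[193.  265.5]
 [193.5 256.3]
 [183.7 265.3]
 [191.2 264.5]]
wrist 323.2966328094671 267.2992141601955
wrist 323.27628758829815 281.1603663957717
wrist 323.2155554201678 234.56026725959975
```

View pics/c2.png

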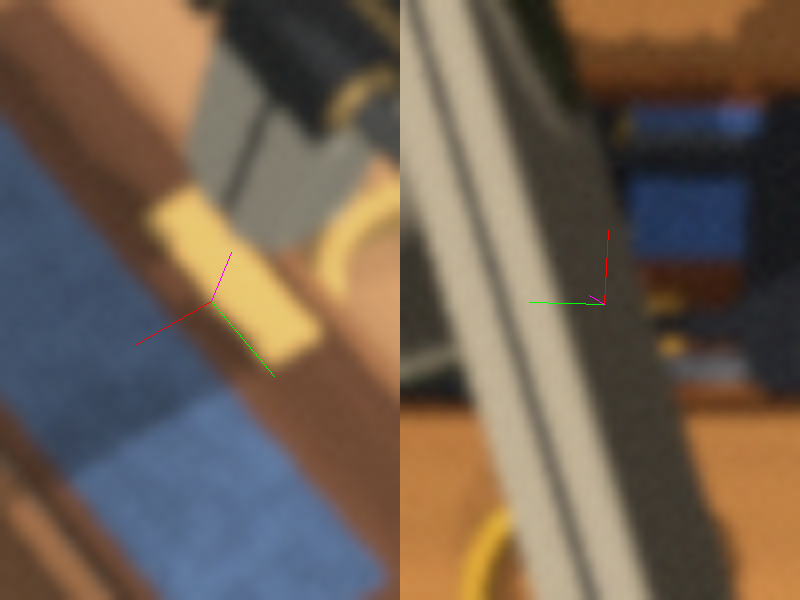

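The picture shows the shut fingertips about 20–27 mm above the plate, so their real end is short of the reported TCP. The wrist view agrees. I'll feel my way down.

{"op": "play_rows", "data": {"increments": "0 0 1 0 1;0 0 2 0 1;0 0 3 0 1;0 0 3 0 1"}}

```text
t: 6.7
tool_pos: [0.5414, 0.2738, 0.0576]
orientation: [3.141, -0.004, -0.001]
force: [0.5, -0.7, 0.1]
opening: 0.0005
gripper_force: 0.0
```

{"op": "play_rows", "data": {"increments": "0 0 1 0 1;0 0 2 0 1;0 0 3 0 1;0 0 3 0 1"}}

```text
t: 7.1
tool_pos: [0.5415, 0.2738, 0.0547]
orientation: [3.141, -0.004, -0.001]
force: [-0.2, -0.2, -0.4]
opening: 0.0005
gripper_force: 0.0
```

```bash
python3 f.py; python3 - <<'E'
from plant import robot
for n in ['case_long_press']:
  for c in ['scene','wrist']: print(c,[(d['centre'],d['conf']) for d in robot.landmark_of(c,n)][:1])
E
```

```text
7.3 [0.54167381 0.27384179 0.0549913 ] [-0.46748261  0.17858023 -0.05355294]
scene [([0.5389, 0.2701, 0.0678], 0.68)]
wrist [([0.5383, 0.2738, 0.0657], 0.69)]
```

{"op": "play_rows", "data": {"increments": "0 0 1 0 1;0 0 2 0 1;0 0 3 0 1;0 0 3 0 1"}}

```text
t: 7.85
tool_pos: [0.5415, 0.2738, 0.0517]
orientation: [3.141, -0.004, -0.001]
force: [-0.6, 0.5, -0.0]
opening: 0.0007
gripper_force: 0.0
```

```bash
python3 f.py; python3 - <<'E'
from plant import robot
import cv2
a=robot.read_camera('wrist')[190:340,220:430];b=robot.read_camera('scene')[290:395,365:512]
cv2.imwrite('pics/c3.png',__import__('numpy').hstack([cv2.resize(a,(400,286)),cv2.resize(b,(400,286),interpolation=2)]))
E
```

```text
8.05 [0.54165577 0.27383389 0.05196731] [ 0.06803791  0.14871602 -0.41564533]
```

View pics/c3.png

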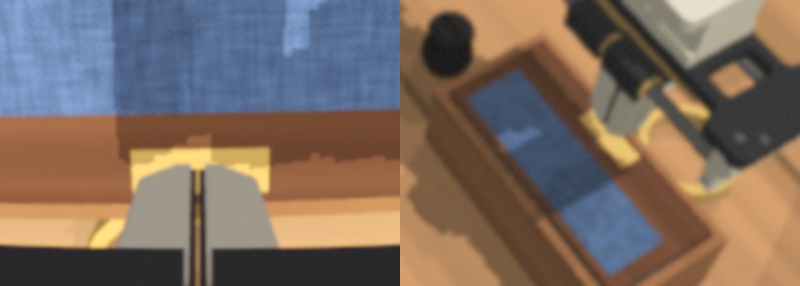

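The fingertips now cover the front half of the plate and their shadow is closing in. They are still a few mm above it, so I'll keep going down.

{"op": "play_rows", "data": {"increments": "0 0 1 0 1;0 0 2 0 1;0 0 3 0 1;0 0 3 0 1;0 0 3 0 1"}}

```text
t: 8.7
tool_pos: [0.5416, 0.2738, 0.0489]
orientation: [3.142, -0.004, -0.0]
force: [0.4, 0.5, -0.5]
opening: 0.0007
gripper_force: 0.0
```

```bash
python3 f.py
```

```text
8.9 [0.54166921 0.27383849 0.04899855] [-0.01081737  0.48123913  0.23206561]
```

{"op": "play_rows", "data": {"increments": "0 0 1 0 1;0 0 2 0 1;0 0 3 0 1;0 0 3 0 1;0 0 3 0 1"}}

```text
t: 9.45
tool_pos: [0.5416, 0.2738, 0.0458]
orientation: [3.142, -0.004, -0.0]
force: [-0.1, -0.3, 0.8]
opening: 0.0003
gripper_force: 0.0
```

```bash
python3 f.py
```

```text
9.65 [0.54166547 0.27382752 0.04599279] [-0.01003422 -0.04422052  0.11461617]
```

{"op": "play_rows", "data": {"increments": "0 0 1 0 1;0 0 2 0 1;0 0 3 0 1;0 0 3 0 1;0 0 3 0 1"}}

```text
t: 10.2
tool_pos: [0.5416, 0.2738, 0.0429]
orientation: [3.142, -0.004, -0.0]
force: [0.4, -0.5, 0.7]
opening: 0.0006
gripper_force: 0.0
```

```bash
python3 f.py; python3 - <<'E'
from plant import robot
import cv2
a=robot.read_camera('wrist')[190:340,220:430];b=robot.read_camera('scene')[290:395,365:512]
cv2.imwrite('pics/c4.png',__import__('numpy').hstack([cv2.resize(a,(400,286)),cv2.resize(b,(400,286),interpolation=2)]))
E
```

```text
10.4 [0.54169949 0.27381413 0.04299935] [ 0.30199557 -0.33762968  0.15991376]
```

View pics/c4.png

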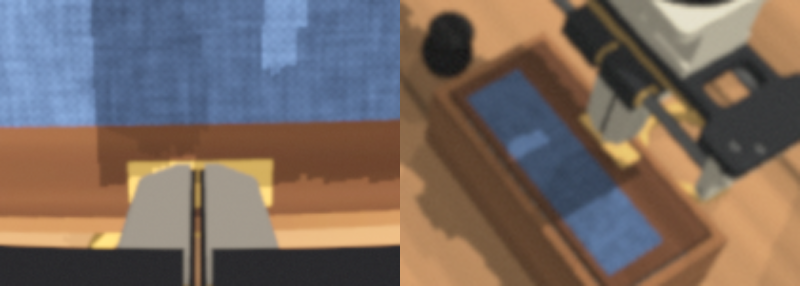

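The tip and its shadow almost meet on the plate, so contact is close. I'll continue in 2 mm steps.

{"op": "play_rows", "data": {"increments": "0 0 1 0 1;0 0 2 0 1;0 0 2 0 1;0 0 2 0 1"}}

```text
t: 10.95
tool_pos: [0.5416, 0.2738, 0.0408]
orientation: [3.142, -0.004, -0.0]
force: [0.2, 0.0, 1.0]
opening: 0.0006
gripper_force: 0.0
```

```bash
python3 f.py
```

```text
11.15 [0.54169714 0.27381206 0.04101731] [-0.16678509 -0.50859554  0.10492552]
```

{"op": "play_rows", "data": {"increments": "0 0 1 0 1;0 0 2 0 1;0 0 2 0 1;0 0 2 0 1"}}

```text
t: 11.6
tool_pos: [0.5416, 0.2738, 0.0388]
orientation: [3.142, -0.004, -0.0]
force: [-0.1, -0.8, -0.5]
opening: 0.0004
gripper_force: 0.0
```

```bash
python3 f.py
```

```text
11.8 [0.54165539 0.27379648 0.0389412 ] [ 0.03681242 -0.6298018  -0.12076371]
```

{"op": "play_rows", "data": {"increments": "0 0 1 0 1;0 0 2 0 1;0 0 2 0 1;0 0 2 0 1"}}

```text
t: 12.25
tool_pos: [0.5416, 0.2738, 0.0369]
orientation: [3.142, -0.004, -0.0]
force: [0.2, -0.3, -0.6]
opening: 0.0006
gripper_force: 0.0
```

```bash
python3 f.py
```

```text
12.45 [0.5416542  0.27380827 0.036972  ] [0.01283176 0.05953569 0.09572919]
```

{"op": "play_rows", "data": {"increments": "0 0 1 0 1;0 0 2 0 1;0 0 2 0 1;0 0 2 0 1"}}

```text
t: 12.9
tool_pos: [0.5416, 0.2738, 0.0348]
orientation: [3.142, -0.004, -0.0]
force: [-0.7, 0.1, -0.4]
opening: 0.0006
gripper_force: 0.0
```

```bash
python3 f.py; python3 - <<'E'
from plant import robot
import cv2
a=robot.read_camera('wrist')[190:340,220:430];b=robot.read_camera('scene')[290:395,365:512]
cv2.imwrite('pics/c5.png',__import__('numpy').hstack([cv2.resize(a,(400,286)),cv2.resize(b,(400,286),interpolation=2)]))
E
```

```text
13.1 [0.54165951 0.27379376 0.0349732 ] [ 0.02793719 -0.18057605  0.10581341]
```

View pics/c5.png

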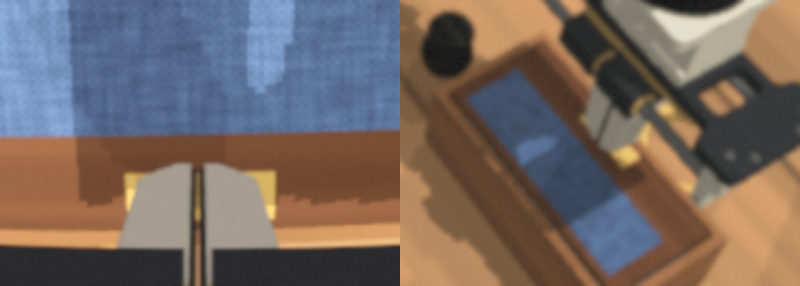

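The fingers now cover the plate's middle, with the near edge just past its far edge. They should be almost touching.

{"op": "play_rows", "data": {"increments": "0 0 1 0 1;0 0 2 0 1;0 0 2 0 1;0 0 2 0 1"}}

```text
t: 13.65
tool_pos: [0.5416, 0.2738, 0.0328]
orientation: [3.142, -0.004, -0.0]
force: [0.6, 0.1, -0.7]
opening: 0.0004
gripper_force: 0.0
```

```bash
python3 f.py
```

```text
13.85 [0.54166225 0.27382522 0.0329768 ] [ 0.39178057  0.08336804 -0.14290485]
```

{"op": "play_rows", "data": {"increments": "0 0 1 0 1;0 0 2 0 1;0 0 2.5 0 1;0 0 2.5 0 1"}}

```text
t: 14.3
tool_pos: [0.5415, 0.2738, 0.0303]
orientation: [3.142, -0.004, -0.0]
force: [-0.3, 0.8, 0.4]
opening: 0.0006
gripper_force: 0.0
```

```bash
sed -i 's/range(5)/range(4)/' f.py; python3 f.py
```

```text
14.45 [0.54163852 0.27379927 0.03044413] [-0.31736474  0.36419651  0.17405616]
```

{"op": "play_rows", "data": {"increments": "0 0 1 0 1;0 0 2 0 1;0 0 2.5 0 1;0 0 2.5 0 1"}}

```text
t: 14.9
tool_pos: [0.5417, 0.2739, 0.0281]
orientation: [-3.142, 0.004, -0.0]
force: [-1.8, -0.1, 1.5]
opening: 0.0004
gripper_force: 1.1
```

```bash
python3 f.py;python3 - <<'E'
from plant import robot
import cv2
a=robot.read_camera('wrist')[190:340,220:430];b=robot.read_camera('scene')[290:395,365:512]
cv2.imwrite('pics/c6.png',__import__('numpy').hstack([cv2.resize(a,(400,286)),cv2.resize(b,(400,286),interpolation=2)]))
E
```

```text
15.05 [0.54166481 0.27384857 0.02807104] [-1.22731032  0.02374931  1.89700071]
```

View pics/c6.png

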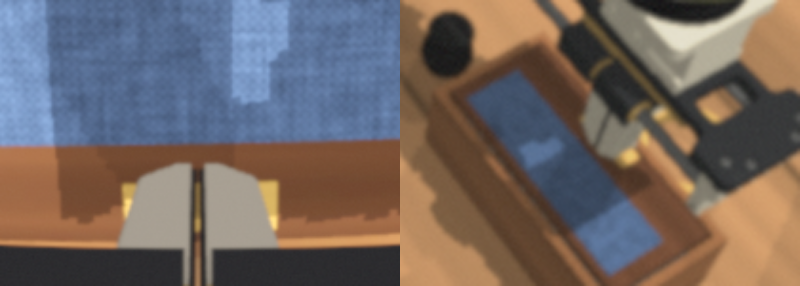

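There is contact now, with fz about 1.9 N and the fingertips resting on the plate. I'll press a little further.

{"op": "play_rows", "data": {"increments": "0 0 0.5 0 1;0 0 1 0 1;0 0 1.5 0 1;0 0 1.5 0 1"}}

```text
t: 15.6
tool_pos: [0.5416, 0.2739, 0.0264]
orientation: [-3.142, 0.004, 0.0]
force: [-0.8, -0.1, 2.8]
opening: 0.0007
gripper_force: 1.4
```

```bash
python3 f.py
```

```text
15.75 [0.54161004 0.2738307  0.02643029] [-1.26614176 -0.00584073  2.20757408]
```

{"op": "play_rows", "data": {"increments": "0 0 0.5 0 1;0 0 1 0 1;0 0 1 0 1"}}

```text
t: 16.1
tool_pos: [0.5416, 0.2738, 0.0253]
orientation: [-3.142, 0.004, 0.0]
force: [-1.6, 0.4, 3.0]
opening: 0.0005
gripper_force: 1.5
```

```bash
python3 f.py
```

```text
16.25 [0.54162227 0.27382331 0.02542174] [-1.69349012 -0.22262737  3.32946377]
```

It has been pressed about 3 mm at 3.3 N, past half travel. Now I'll lift away quickly.

{"op": "play_rows", "data": {"increments": "0 0 -40 0 1;-10 0 -90 0 1;-20 0 -140 0 1;-30 0 -175 0 1;-40 0 -190 0 1;-40 0 -190 0 1;-40 0 -190 0 1;-40 0 -190 0 1;-40 0 -190 0 1;-40 0 -190 0 1;-40 0 -190 0 1;-40 0 -190 0 1;-40 0 -190 0 1;-40 0 -190 0 1;-40 0 -190 0 1;-40 0 -190 0 1;-40 0 -190 0 1;-40 0 -190 0 1;-40 0 -190 0 1;-40 0 -190 0 1"}}

```text
t: 18.3
tool_pos: [0.5017, 0.2739, 0.2155]
orientation: [-3.142, 0.004, -0.0]
force: [0.8, -0.2, -0.3]
opening: 0.0002
gripper_force: 0.0
```

```bash
python3 f.py;python3 - <<'E'
from plant import robot
import cv2
b=robot.read_camera('scene');cv2.imwrite('pics/s7.png',b[130:430,150:550])
print([(d['centre'],d['conf']) for d in robot.landmark_of('scene','case_long_press')][:2])
E
```

```text
18.45 [0.50162941 0.27391069 0.21543612] [-0.0929673  -0.25381384 -0.09500961]
[([0.5629, 0.2729, 0.111], 0.93), ([0.4694, 0.2854, 0.0051], 0.46)]
```

View pics/s7.png

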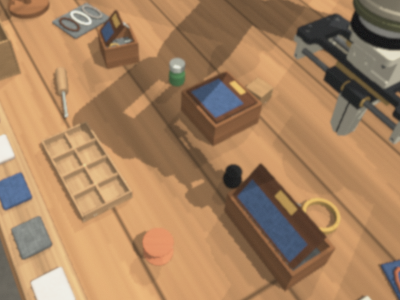

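The lid stands open, with the press point at z = 0.111 m (about 0.83 rad). The bystanders and square cases look unchanged. I'll hold a moment, then hand in.

{"op": "play_rows", "data": {"increments": "0 0 0 0 1;0 0 0 0 1;0 0 0 0 1;0 0 0 0 1;0 0 0 0 1;0 0 0 0 1;0 0 0 0 1;0 0 0 0 1;0 0 0 0 1;0 0 0 0 1;0 0 0 0 1;0 0 0 0 1;0 0 0 0 1;0 0 0 0 1;0 0 0 0 1"}}

```text
t: 20.1
tool_pos: [0.5016, 0.2739, 0.2154]
orientation: [-3.142, 0.004, -0.0]
force: [0.2, 0.1, 0.3]
opening: 0.0007
gripper_force: 0.0
```

```bash
python3 -c "
from plant import robot
print(robot.close_job())"
```

```text
the job is handed in; nothing more can be done
None
```

I pressed the oblong case's lid once and it popped up and stayed open at about 0.83 rad; the job was handed in at about 20 s, no verdict was returned, and in the last camera view the square cases and loose things looked unmoved.

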